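# Set a sole in the heater's carrier and hold the hood at its balance point

## Task

Push the toe stop of the sole heater's carrier along until it presses the cream sole firmly home in the heel cup. Then, by its handle, lift the heater's hood a little past its balance point, to where the gas strut begins to carry it, ease it back down one to two fingers' breadth below the balance point and finish while still holding it there by the handle, so that I can run the carrier in and the hood falls shut as soon as you let go. Do not let the hood fly open or drop, keep the sole in place, and leave the other things on the bench as they are.

Things in the scene. Friction and masses are not known exactly. Their poses are not given: they have to be found in the camera images.
- heater: the sole heater, a fixed grey bench machine, 450 x 460 mm, control box on its left. Origin on the bench under the middle of the heated bed; own x to the rear (hinge), y to its left, z up. In front of the bed (-x) is the carrier, an aluminium plate 130 x 380 mm, centre at x -210 mm, top 50 mm above the bench, latched there; the cream sole lies on it along y, heel to +y
- hood: the hood; origin over the bed's middle, 78 mm above the bench; shut, its axes are the heater's, and it opens by turning about their y (front edge up, 1.3 rad at the stop). Hinge axis at heater x +110 mm, 78 mm up. A gas strut carries part of its weight: it balances at 0.65 rad (37 degrees), falls shut below, swings open above. About 3 N up at the handle starts it, less and less
- handle_mid (a point): middle of the hood's handle, on the axis of its round black grip sleeve 15 mm thick, 110 mm long, parallel to the hinge axis, 45 mm in front of the hood's face. Shut, it is 270 mm in front of and 68 mm above the hinge axis (146 mm above the bench; the hood's top reaches 168 mm). Rises to about 296 mm at the balance point. Can be pinched from above; the sleeve turns on its bar
- handle: the round black grip sleeve of the hood's handle, 15 mm thick, 110 mm long along its own y, turning freely on its bar; origin at its middle
- toe_stop: the sliding toe stop at the carrier's right: a steel jaw plate 96 mm wide (x), 10 mm thick (y), top 36 mm above the carrier, with a higher thumb tab. Origin on the carrier's top in the middle of the jaw's face, which looks to +y. It slides along the heater's y only (90 mm), starts 40 to 80 mm from where it meets the seated sole, drags with about 2.5 N and stays where it is left
- tab (a point): middle of the gripping part of the toe stop's thumb tab: 36 mm wide (x), 10 mm thick (y), its top 12 mm above this point and 64 mm above the carrier's top (114 mm above the bench); it clears the sole's toe, which is 13 mm thick
- jaw_face (a point): point on the toe stop's face, 10 mm above the carrier, that meets the sole's toe
- heel_cup: fixed V of two steel plates 34 mm high at the left-hand (+y) end of the carrier; origin at the middle of the carrier's top, axes as the heater's
- heel_seat (a point): where the rearmost point of the sole's heel lies when it is home in the heel cup, 10 mm above the carrier
- sole: the cream wedge sole, loose on the carrier, 240 mm long (own y, toe to -y, heel to +y), 85 mm at its widest, 13 mm thick at the toe and 27 mm at the heel, 0.15 to 0.3 kg; origin under its middle. It starts 5 to 17 mm short of the heel cup
- sole_toe (a point): foremost point of the sole's toe, 10 mm above its underside
- sole_heel (a point): rearmost point of the sole's heel, 10 mm above its underside
- spare_sole: bystander: the dark second sole, flat on the bench to the left of the carrier; origin under its middle
- primer: bystander: clear bottle 68 mm across with a tall blue cone cap, 185 mm high, right of the carrier
- cleaner: bystander: the same bottle with a green cone cap, right of the carrier
- cement_tin: bystander: tin 90 mm across, 95 mm high, right of the carrier
- glue_brush: bystander: brush 190 mm long lying between the dark sole and the control box
- heel_lift: bystander: small dark rubber heel piece 62 x 62 x 12 mm, close to the right end of the carrier
Things that resemble listed ones, but are neither listed nor needed, are in the scene too. Several things have the shape of the sole; the one meant has the colours described above.

How it is judged:
On the way, in this order (a step that is already met when the one before it is completed fails the run):
1. the toe stop presses the sole home in the heel cup: more than 1 N between toe stop and sole and between sole and heel cup (contact force between toe_stop and sole above 1 N and contact force between sole and heel_cup above 1 N and y of sole_heel in the frame of heel_seat above -0.005 m), for 0.1 s.
2. the hood is raised past its balance point, beyond 0.67 rad, held by its handle (angle between hood's own z axis and vertical above 0.67 rad and contact force between the fingers and handle above 0.2 N), for 0.2 s.
At the end, for the whole second after the job is handed in: The fingers hold the hood by its handle, at rest between 0.42 and 0.62 rad (8 to 64 mm at the handle below the balance point at 0.65 rad), and the sole lies flat between heel cup and toe stop with less than 6 mm of play at either end (angle between hood's own z axis and vertical between 0.42 and 0.62 rad and angular speed of hood below 0.05 rad/s and contact force between the fingers and handle above 0.2 N and y of sole_toe in the frame of toe_stop below 0.005 m and y of sole_heel in the frame of heel_seat above -0.006 m and angle between sole's own z axis and vertical below 0.1 rad); the arm keeps its last pose, push and grip.
It fails at once if the hood flies open (beyond 1.1 rad) (angle between hood's own z axis and vertical above 1.1 rad).
It fails at once if the hood drops or swings faster than 2 rad/s (angular speed of hood above 2 rad/s).
It fails at once if the sole is lifted or tipped (angle between sole's own z axis and vertical above 0.3 rad).
It fails at once if a bystander is moved by more than 30 mm (distance of any of spare_sole, primer, cleaner, cement_tin, glue_brush, heel_lift from where it was at the start of the episode above 0.03 m).
It also fails if it takes over 59 s, if anything falls off the work surface, if the arm or the gripper's body presses on something with over 40 N, if the wrist force passes 120 N, or if a joint passes its speed limit or range.

## Robot

A 6-joint arm with a two-finger parallel gripper is mounted at the origin on the work surface. World frame = base frame: x ahead of the robot, y to its left, z up, the work surface at z = 0. Lengths are in m, angles in rad, forces in N, time in s.
With the tool pointing down it reaches from about 0.425 to 0.95 m from the base axis. Payload 3.5 kg.
Tool frame: the origin (TCP) lies midway between the tips of the shut fingers; the grasp point (between the pads) lies 19 mm behind it; z points along the fingers, y is the line along which they close (so a half turn about z gives the same grasp; the last joint's range is limited). The gripper opens to 85 mm and grips with 20 to 120 N. Pads are 22 mm wide; open, the fingers measure 114 mm over their backs; the gripper's body (76 mm by 85 mm) begins 54 mm behind the grasp point. The pads swing forward as they close: fully open they stand 13 mm farther back than shut.
Start: joints at [1.197, 0.286, 1.577, -0, 1.279, -0.15], TCP at [0.15, 0.658, 0.231] pointing down, gripper open.
Joint ranges: [-2.77, 2.77], [-0.9, 2.22], [0.21, 2.48], [-1.53, 4.67], [0.24, 2.81], [-2.84, 2.84]. Speed limits (rad/s): [2.79, 2.79, 3.14, 3.14, 3.14, 3.14].

## Interface

Orientations are given as a unit quaternion [x, y, z, w].
In Python, from plant import get_state, read_camera, ctrl gives the robot as it stands.
- The arm moves only by the shell command python3 -m crank 'ROWS' [FORCE]. ROWS is JSON, a list of rows, each a list of 3 entries, a list of its own where there are three numbers: the shift along the tool's x, y, z in mm, then the turn about the tool's z in degrees, then the closure in counts, from 0 (fully open) to 255 (shut). In form: [[[tx, ty, tz], yaw, claw], ...]. A call has 1 to 10 rows; each row is the pose to reach, as a shift and turn from the pose commanded when the call began, along the tool's axes at that moment; what a row does not reach only later rows make up. A row lasts 1/10 s, in which the tool goes at most 50 mm and 8.59 degrees, less where a joint would pass 70% of its speed; a pose out of reach is approached as far as the arm can. A call with a gripper value outside its range is refused whole. The fingers move at their own pace and stop on an object; FORCE is the grip in N (left out, the last holds). Time passes only in rows, so rows that repeat a pose let the fingers close. It gives the time, the measured TCP pose, the force, the opening and the grip force at its end, in the units of the state.
- get_state(): the state, without advancing time (a new reading comes with each control period).
- read_camera(name): name is "side" or "top" or "wrist"; returns a dict with "frame" (384x512x3 uint8, blue, green, red), "range_z" (384x512 float32, m along the optical axis (not along the pixel's ray), 0 where there is no reading), "vfov" (degrees; the focal length in pixels is half the picture's height over the tangent of half this angle, whatever the lens; pixels are square), "cx", "cy" (the principal point, pixels), "origin" and "orientation" of the camera in the world. Camera axes: x right, y down, z forward; pixel columns grow to the right and rows downward; lengths in m; the calibration is good to about 2 mm. A picture is of the moment at which its call begins.
- ctrl.sign_off(): hands the job in; it is judged then, once.
The state is a dict: "time": time; "qpos": joint angles; "dq": joint speeds; "joint_efforts": joint torques, N m; "eef_pos": TCP position; "tcp_rot": TCP orientation; "contact_force": force on the tool from outside, world axes, zero at the start; "wrist_torque": the same for the moment, N m; "opening": opening from 0.0 (shut) to 1.0 (fully open); "finger_force": force on a finger pad.
Only numpy, scipy, OpenCV 4.12 (cv2) and the standard library are available. Lean on these libraries where they do the work, as an engineer would, in place of code of your own. Each camera call takes 0.05 s, during which the arm holds its last target. There are 200 camera calls.

## Working session

There is one attempt and no reset: what is moved stays moved. The work goes in short steps, Python scripts to look and compute and a shell command to move; the robot and the scene stay as the last step left them, time stands still between calls to the robot, and variables do not carry over. Pictures are saved under pics/ and viewed, at most 10 in all, crops included, and the job is handed in when it is done.

```bash
mkdir -p pics
cat > h.py <<'E'
import numpy as np, cv2
from scipy.spatial.transform import Rotation as R
from plant import get_state, read_camera, ctrl
def cam(n):
    c=read_camera(n); H=c["frame"].shape[0]
    c["f"]=H/2/np.tan(np.radians(c["vfov"])/2); c["R"]=R.from_quat(c["orientation"]).as_matrix(); return c
def pts(c):
    h,w=c["range_z"].shape; u,v=np.meshgrid(np.arange(w),np.arange(h)); z=c["range_z"]
    p=np.stack([(u-c["cx"])/c["f"]*z,(v-c["cy"])/c["f"]*z,z],-1)
    return p@c["R"].T+np.array(c["origin"])
E
python3 - <<'E'
from h import *
for n in("top","side"):
    c=cam(n); cv2.imwrite(f"pics/{n}0.png",cv2.resize(c["frame"],None,fx=1.5,fy=1.5))
    np.savez(f"{n}0.npz",P=pts(c),F=c["frame"]); print(n,c["origin"],c["R"].round(2).tolist(),c["f"])
s=get_state(); print(s)
E
```

```text
top [ 0.32773681 -0.00986785  1.20959987] [[0.03, -0.99, 0.11], [-1.0, -0.03, -0.01], [0.01, -0.11, -0.99]] 364.2926412571652
side [-0.03400841 -1.18391555  0.93698207] [[0.93, -0.18, 0.32], [-0.37, -0.51, 0.78], [0.02, -0.84, -0.54]] 444.2420679546951
{'time': 0.1, 'qpos': array([ 1.19695953e+00,  2.87123036e-01,  1.57805475e+00,  2.55729510e-05,
        1.27859210e+00, -1.50021315e-01]), 'dq': array([-0.00040049, -0.00093136, -0.00354787, -0.00110165, -0.00089541,
        0.00310587]), 'joint_efforts': array([ 1.02582599e-03, -4.07295334e+01, -2.93700242e+01, -1.54517029e-04,
        3.42992127e-03,  7.81409071e-08]), 'eef_pos': array([0.14957446, 0.65760282, 0.23004178]), 'tcp_rot': array([ 1.11677917e-01,  9.93743859e-01, -1.04831650e-03, -2.93713950e-04]), 'contact_force': array([0.08126033, 0.30737006, 0.16265944]), 'wrist_torque': array([ 0.01245701, -0.00808699,  0.03839428]), 'finger_force': 0.0, 'opening': 0.9981081796213531}
```

View pics/top0.png

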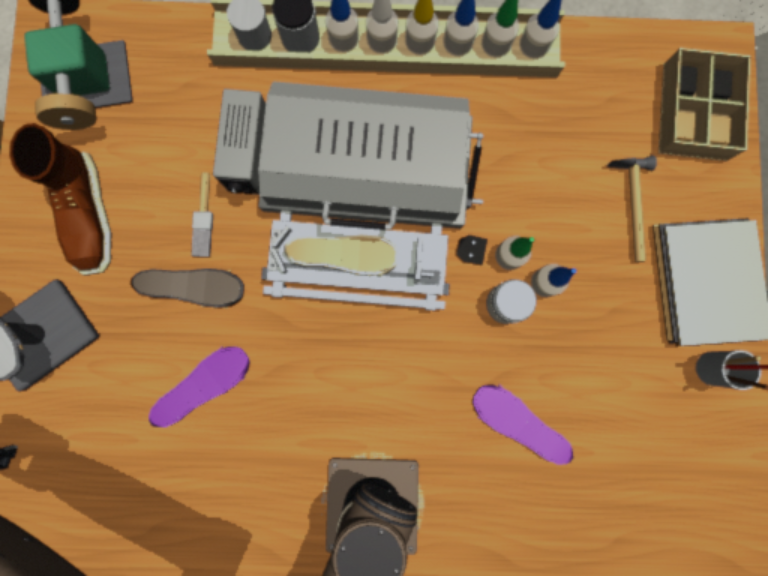

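View pics/side0.png

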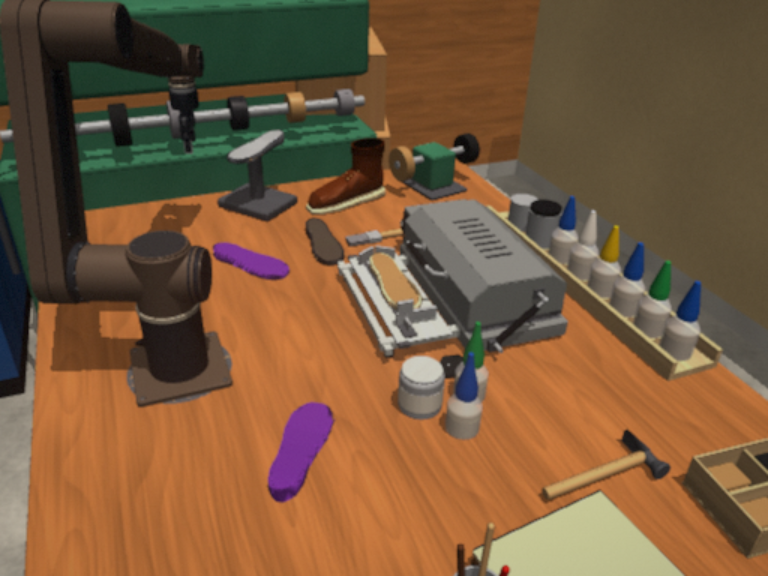

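The top view shows the heater with its front towards the robot. In the 1.5x picture the cream sole is at (340,255), the only cream sole-shaped thing. The dark spare is at (187,287) and the purple ones at (200,385) and (522,425). The toe stop tab is at (420,258) and the handle at (358,222). Next I measure from depth and check an enlarged crop.

Run:
```python
from h import *
d=np.load("top0.npz"); P=d["P"]; F=d["F"]; Z=P[...,2]
v,u=np.mgrid[:384,:512]
def rect(m,name):
    q=P[m][:,:2].astype(np.float32); r=cv2.minAreaRect(q*1000); print(name,m.sum(),[np.round(x,1) for x in r], 'med',np.median(P[m],0).round(4), 'min',q.min(0).round(3),'max',q.max(0).round(3))
box=lambda a,b,c,e:(u>=a)&(u<=b)&(v>=c)&(v<=e)
hood=box(170,320,50,150)
rect(hood&(Z>.155)&(Z<.175),'hoodtop')
car=box(170,305,140,210)
rect(box(175,300,150,195)&(Z>.044)&(Z<.056),'carrier')
rect(box(268,300,150,195)&(Z>.100)&(Z<.125),'tab')
rect(box(268,300,150,195)&(Z>.07)&(Z<.125),'stop')
rect(box(205,275,135,158)&(Z>.13)&(Z<.16)&(F.max(2)<90),'handle')
hsv=cv2.cvtColor(F,cv2.COLOR_BGR2HSV)
rect(box(180,275,150,190)&(hsv[...,1]>50)&(hsv[...,0]>12)&(hsv[...,0]<32)&(Z>.052)&(Z<.09),'sole')
for n,b in(('primer',box(350,390,170,200)),('cleaner',box(325,358,152,180)),('tin',box(322,360,185,218)),('lift',box(303,326,155,177))):
    rect(b&(Z>.006),n)
im=cv2.resize(F[120:220,170:390],None,fx=3.6,fy=3.6,interpolation=cv2.INTER_CUBIC); cv2.imwrite("pics/crop1.png",im)
```

```text
hoodtop 8532 [array([702.4,  38.9]), array([404.7, 270.3]), np.float64(86.7)] med [0.7291 0.0384 0.1697] min [ 0.568 -0.169] max [0.846 0.244]
carrier 2781 [array([519.5,  51.1]), array([147.7, 397. ]), np.float64(1.7)] med [0.5    0.0142 0.0508] min [ 0.441 -0.149] max [0.598 0.249]
tab 44 [array([487.7, -78.2]), array([10.5, 34.3]), np.float64(86.4)] med [ 0.489  -0.0774  0.1141] min [ 0.47  -0.083] max [ 0.505 -0.072]
stop 132 [array([514.5, -93.8]), array([38.4, 96. ]), np.float64(86.3)] med [ 0.5018 -0.0804  0.0871] min [ 0.468 -0.111] max [ 0.563 -0.072]
handle 174 [array([590.4,  21. ]), array([154.8,  50. ]), np.float64(86.5)] med [0.5738 0.0454 0.1525] min [ 0.564 -0.058] max [0.619 0.099]
sole 1266 [array([538.3, 103.7]), array([268.7,  75.8]), np.float64(84.0)] med [0.5301 0.0662 0.0686] min [ 0.488 -0.029] max [0.568 0.237]
primer 566 [array([ 449.9, -228.7]), array([117.2, 487.3]), np.float64(15.7)] med [ 0.4778 -0.3522  0.0798] min [ 0.328 -0.459] max [ 0.536 -0.01 ]
cleaner 460 [array([ 477.2, -163.9]), array([115.8, 413.4]), np.float64(28.5)] med [ 0.5355 -0.277   0.0765] min [ 0.328 -0.348] max [ 0.599 -0.01 ]
tin 847 [array([ 416. , -177.8]), array([ 96.2, 367.1]), np.float64(13.0)] med [ 0.4362 -0.2759  0.0938] min [ 0.328 -0.358] max [ 0.495 -0.01 ]
lift 323 [array([ 450.9, -135.3]), array([ 73.4, 343.9]), np.float64(56.5)] med [ 0.555  -0.2029  0.0122] min [ 0.328 -0.244] max [ 0.594 -0.01 ]
```

View pics/crop1.png

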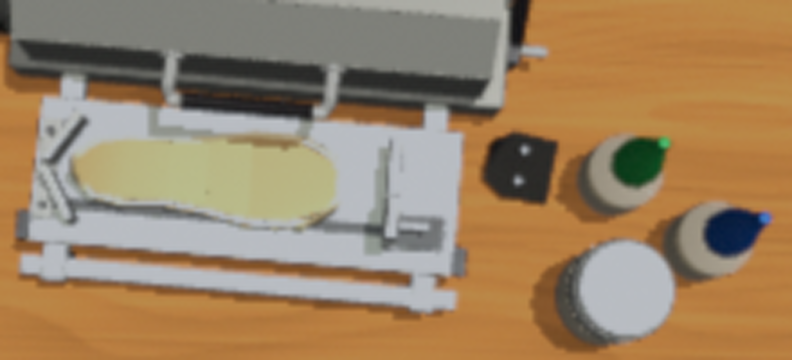

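The crop confirms one cream sole at (205,180), toe pointing at the toe stop jaw at (390,190), with the tab at (410,228). The black handle sleeve runs from (180,98) to (315,112). Next I compute the moves and the path clearance.

```bash
cat >> h.py <<'E'
def shift(target,yawdeg_y):
    "tool-axis shift mm to TCP target; tool-turn deg so tool y points at world heading yawdeg_y"
    s=get_state(); M=R.from_quat(s["tcp_rot"]).as_matrix()
    d=M.T@(np.array(target)-s["eef_pos"])*1000
    a=np.degrees(np.arctan2(M[1,1],M[0,1])); t=(yawdeg_y-a+90)%180-90
    return d.round(1), round(-t,1)
E
python3 - <<'E'
from h import *
d=np.load("top0.npz"); P=d["P"]; F=d["F"]; Z=P[...,2]
v,u=np.mgrid[:384,:512]
m=(u>=218)&(u<=262)&(v>=143)&(v<=154)&(F.max(2)<70)&(Z>.135)
q=P[m]; print(m.sum(),q.mean(0),q.min(0),q.max(0),cv2.minAreaRect((q[:,:2]*1000).astype(np.float32)))
for a,b,c,e in((.0,.3,.35,.8),(.3,.5,.2,.8)):
    k=(P[...,0]>a)&(P[...,0]<b)&(P[...,1]>c)&(P[...,1]<e)&(Z<.9); print(Z[k].max(),P[k][Z[k].argmax()])
for t in([.15,.658,.30],[.43,.30,.28],[.488,-.078,.22]): print(shift(t,86.6))
E
```

```text
140 [0.57290434 0.04515413 0.15301813] [ 0.56430105 -0.00746914  0.14750812] [0.58091322 0.09594554 0.15786521] ((573.3819580078125, 44.4108772277832), (103.55429077148438, 12.649964332580566), 86.43547058105469)
0.6176774901823324 [0.08728697 0.36091954 0.61767749]
0.19741942628434184 [0.3445561  0.6901568  0.19741943]
(array([ -0.3,   0.3, -70. ]), np.float64(-9.4))
(array([-352.8, -286.5,  -49.5]), np.float64(-9.4))
(array([-493.3, -642.1,   11.2]), np.float64(-9.4))
```

```bash
python3 -m crank '[[[0,0,-50],0,0],[[-35,-30,-50],-3,0],[[-70,-57,-50],-6,0],[[-105,-86,-50],-9.4,0],[[-140,-115,-50],-9.4,0],[[-180,-145,-50],-9.4,0],[[-220,-175,-50],-9.4,0],[[-260,-210,-50],-9.4,0],[[-300,-245,-50],-9.4,0],[[-340,-275,-50],-9.4,0]]'
python3 -c "
from h import *
print(shift([.488,-.078,.2],86.6))"
```

```text
time: 1.1
eef_pos: [0.4166, 0.3175, 0.2809]
tcp_rot: [0.03, 1.0, -0.0, -0.0]
contact_force: [0.9, 0.6, -0.7]
opening: 1.001
finger_force: 0.0
(array([ -94.8, -390.5,   81. ]), np.float64(-0.0))
```

```bash
python3 -m crank '[[[-12,-48,0],0,0],[[-24,-95,0],0,0],[[-36,-142,0],0,0],[[-48,-190,0],0,0],[[-60,-237,10],0,0],[[-72,-285,20],0,0],[[-84,-330,40],0,0],[[-92,-370,60],0,0],[[-95,-390,70],0,0],[[-95,-390,70],0,0]]'
python3 - <<'E'
from h import *
print(shift([.488,-.078,.084],86.6))
c=cam("wrist"); cv2.imwrite("pics/w1.png",c["frame"]); P=pts(c); Z=P[...,2]
m=(Z>.10)&(Z<.125)&(abs(P[...,0]-.488)<.05)&(abs(P[...,1]+.078)<.04)
q=P[m]; print(m.sum(),q.mean(0),cv2.minAreaRect((q[:,:2]*1000).astype(np.float32)))
E
```

```text
time: 2.1
eef_pos: [0.4865, -0.0775, 0.2087]
tcp_rot: [0.032, 0.999, 0.001, -0.002]
contact_force: [-0.1, 0.2, -0.1]
opening: 0.999
finger_force: 0.0
(array([ -2.2,  -0.5, 124.7]), np.float64(-0.3))
487 [ 0.48941558 -0.07893951  0.11214978] ((490.94451904296875, -79.027099609375), (10.159440040588379, 36.25506591796875), 86.28177642822266)
```

View pics/w1.png

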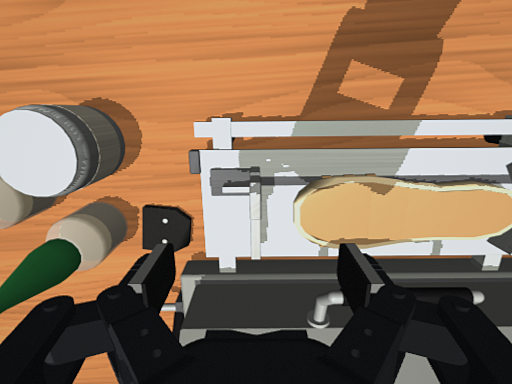

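Wrist view: tab at (255,180), jaw down to (255,255), sole toe at (296,213), and the path between the fingers is clear. Descending and gripping the tab.

```bash
python3 -m crank '[[[-4,-2,30],0,0],[[-4,-2,70],0,0],[[-4,-2,105],0,0],[[-4,-2,125],0,0],[[-4,-2,125],0,150],[[-4,-2,125],0,255],[[-4,-2,125],0,255],[[-4,-2,125],0,255],[[-4,-2,125],0,255],[[-4,-2,125],0,255]]' 40
python3 - <<'E'
from h import *
# measure gap sole toe - jaw in heater y
d=np.load("top0.npz"); P=d["P"]; F=d["F"]; Z=P[...,2]
hsv=cv2.cvtColor(F,cv2.COLOR_BGR2HSV)
ey=np.array([.0628,.998]); s=P[...,:2]@ey
m=(hsv[...,1]>50)&(Z>.052)&(Z<.085)&(P[...,0]>.47)&(P[...,0]<.58)&(P[...,1]>-.06)&(P[...,1]<.22)
print('sole s',s[m].min(),s[m].max(), 'tab s', np.array([.490,-.079])@ey)
E
```

```text
time: 3.15
eef_pos: [0.4925, -0.0782, 0.0878]
tcp_rot: [0.03, 1.0, -0.0, 0.001]
contact_force: [-0.4, 0.1, 4.6]
opening: 0.106
finger_force: 42.0
sole s 0.003571263818486767 0.23212641667298695 tab s -0.04807
```

```bash
python3 -m crank '[[[0,4,0],0,255],[[0,10,0],0,255],[[0,16,0],0,255],[[0,22,0],0,255],[[0,28,0],0,255],[[0,33,0],0,255],[[0,38,0],0,255],[[0,41,0],0,255],[[0,44,0],0,255],[[0,44,0],0,255]]'
```

```text
time: 4.15
eef_pos: [0.495, -0.0345, 0.0878]
tcp_rot: [0.029, 1.0, -0.001, 0.001]
contact_force: [-2.4, -1.5, 6.5]
opening: 0.11
finger_force: 42.3
```

```bash
python3 -m crank '[[[0,2,0],0,255],[[0,4,0],0,255],[[0,6,0],0,255],[[0,6,0],0,255]]'
```

```text
time: 4.55
eef_pos: [0.4953, -0.0287, 0.0878]
tcp_rot: [0.029, 1.0, -0.001, 0.001]
contact_force: [-3.4, -2.7, 7.6]
opening: 0.111
finger_force: 42.3
```

```bash
python3 -m crank '[[[1,2,-4],0,255],[[1,4,-4],0,255],[[1,6,-4],0,255],[[1,6,-4],0,255]]'
```

```text
time: 4.95
eef_pos: [0.4954, -0.0262, 0.088]
tcp_rot: [0.029, 1.0, -0.005, 0.003]
contact_force: [10.7, -19.1, -19.2]
opening: 0.107
finger_force: 41.5
```

```bash
python3 -m crank '[[[0,2,0],0,255],[[0,4,0],0,255],[[0,4,0],0,255]]'
```

```text
time: 5.25
eef_pos: [0.4955, -0.0252, 0.088]
tcp_rot: [0.028, 1.0, -0.008, 0.003]
contact_force: [8.6, -29.1, -19.4]
opening: 0.107
finger_force: 42.2
```

```bash
python3 -m crank '[[[0,-1,3],0,255],[[0,-1,3],0,255]]'
python3 - <<'E'
from h import *
c=cam("top"); F=c["frame"]; P=pts(c); Z=P[...,2]
cv2.imwrite("pics/t2.png",cv2.resize(F[120:220,170:310],None,fx=5,fy=5,interpolation=cv2.INTER_CUBIC))
E
```

```text
time: 5.45
eef_pos: [0.4954, -0.0253, 0.0879]
tcp_rot: [0.029, 1.0, -0.007, 0.001]
contact_force: [-0.1, -22.8, -1.8]
opening: 0.11
finger_force: 44.1
```

View pics/t2.png

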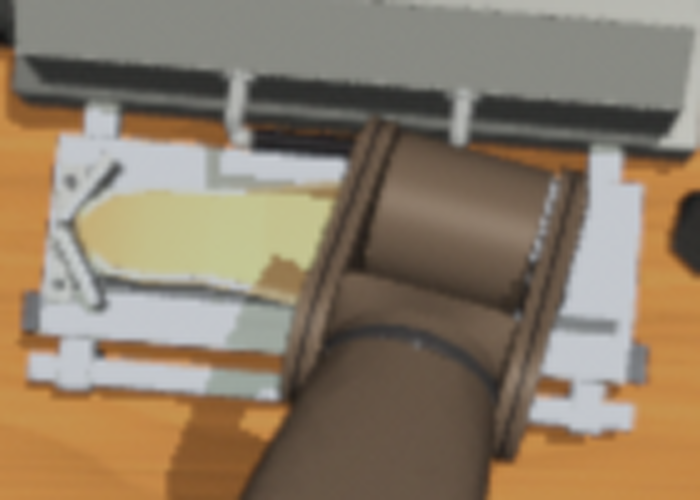

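Heel sits in the V cup at (70,225) and the push force confirms it is seated. Releasing upward.

```bash
python3 -m crank '[[[0,0,0],0,120],[[0,0,0],0,60],[[0,0,0],0,60],[[0,0,-10],0,60],[[0,0,-40],0,60],[[0,0,-85],0,60],[[0,0,-130],0,60],[[0,0,-160],0,120],[[0,0,-160],0,140],[[0,0,-160],0,140]]'
python3 - <<'E'
from h import *
print(get_state()["qpos"].round(2),shift([.573,.045,.23],-3.5))
c=cam("top"); F=c["frame"]; P=pts(c); Z=P[...,2]
v,u=np.mgrid[:384,:512]
m=(Z>.10)&(Z<.125)&(abs(P[...,0]-.495)<.05)&(abs(P[...,1]+.026)<.03); q=P[m]
print('tab',m.sum(),q.mean(0) if m.sum() else 0)
E
```

```text
time: 6.5
eef_pos: [0.4944, -0.0184, 0.2486]
tcp_rot: [0.029, 1.0, -0.0, 0.001]
contact_force: [0.3, -0.1, 0.1]
opening: 0.448
finger_force: 0.0
[-0.24 -0.13  1.99  0.    1.28 -1.75] (array([-74.7,  68. ,  18.7]), np.float64(-89.9))
tab 12 [ 0.48914838 -0.02515375  0.11433266]
```

```bash
python3 -m crank '[[[-8,8,0],9,140],[[-16,16,0],18,140],[[-24,24,0],27,140],[[-32,32,0],36,140],[[-40,40,0],45,140],[[-50,48,0],54,140],[[-60,56,0],63,140],[[-68,62,0],72,140],[[-75,68,0],81,140],[[-75,68,0],90,140]]'; python3 -m crank '[[[0,0,0],4.5,140],[[0,0,0],4.5,140]]'
python3 - <<'E'
from h import *
print(get_state()["qpos"].round(2),shift([.573,.045,.127],-3.5))
c=cam("wrist"); F=c["frame"]; P=pts(c); Z=P[...,2]; cv2.imwrite("pics/w3.png",F)
m=(F.max(2)<70)&(Z>.135)&(Z<.16)&(P[...,0]>.555)&(P[...,0]<.6)&(abs(P[...,1]-.045)<.06); q=P[m]
print(m.sum(),q.mean(0),q.min(0),q.max(0),cv2.minAreaRect((q[:,:2]*1000).astype(np.float32)))
E
```

```text
time: 7.55
eef_pos: [0.5725, 0.0454, 0.2445]
tcp_rot: [0.705, 0.709, -0.001, -0.002]
contact_force: [0.2, 0.4, -0.5]
opening: 0.451
finger_force: 0.0
time: 7.75
eef_pos: [0.572, 0.0449, 0.2448]
tcp_rot: [0.73, 0.683, -0.002, -0.002]
contact_force: [-1.6, 0.2, -0.3]
opening: 0.45
finger_force: 0.0
[-0.1   0.06  1.81  0.    1.28 -0.03] (array([  0.2,   1.6, 117.8]), np.float64(-0.3))
1833 [0.57552772 0.049214   0.15099065] [ 0.56540751 -0.0147647   0.13953939] [0.58480388 0.10461236 0.15399872] ((574.798828125, 45.241432189941406), (119.46175384521484, 15.216978073120117), 87.497314453125)
```

View pics/w3.png

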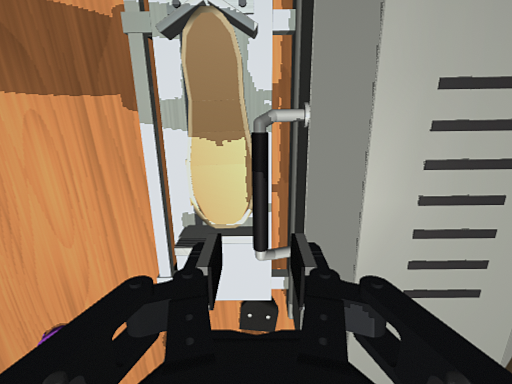

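Wrist view: sleeve from (260,133) to (260,250), centred between the fingers. The sole lies in the cup with its toe at (222,225). Descending to grip the sleeve.

```bash
python3 -m crank '[[[0,2,30],0,140],[[0,2,65],0,140],[[0,2,95],0,140],[[0,2,115],0,140],[[0,2,117],0,140],[[0,2,117],0,200],[[0,2,117],0,255],[[0,2,117],0,255],[[0,2,117],0,255],[[0,2,117],0,255]]' 40
python3 - <<'E'
from h import *
s=get_state(); M=R.from_quat(s["tcp_rot"]).as_matrix(); print(s["eef_pos"],M.round(3).tolist())
for a in np.arange(0,.74,.05):
    t=np.radians(14.13)+a; r=278.4; print(round(a,2),'y',round(270-r*np.cos(t)),'up',round(r*np.sin(t)-68))
E
```

```text
time: 8.8
eef_pos: [0.5752, 0.0444, 0.1314]
tcp_rot: [0.73, 0.683, 0.0, 0.0]
contact_force: [-3.8, -1.2, 2.8]
opening: 0.158
finger_force: 39.4
[0.57519792 0.04439625 0.13137905] [[0.067, 0.998, 0.0], [0.998, -0.067, -0.0], [-0.0, 0.0, -1.0]]
0.0 y 0 up 0
0.05 y 4 up 13
0.1 y 8 up 27
0.15 y 13 up 40
0.2 y 19 up 52
0.25 y 25 up 65
0.3 y 32 up 77
0.35 y 40 up 88
0.4 y 48 up 100
0.45 y 56 up 111
0.5 y 66 up 121
0.55 y 75 up 131
0.6 y 86 up 141
0.65 y 96 up 149
0.7 y 107 up 158
```

```bash
python3 -m crank '[[[0,0,-3],0,255],[[0,2,-8],0,255],[[0,4,-14],0,255],[[0,6,-20],0,255],[[0,8,-27],0,255],[[0,10,-33],0,255],[[0,13,-40],0,255],[[0,16,-46],0,255],[[0,19,-52],0,255],[[0,19,-52],0,255]]'
```

```text
time: 9.8
eef_pos: [0.5942, 0.0433, 0.1839]
tcp_rot: [0.731, 0.683, -0.0, -0.0]
contact_force: [-5.9, 1.8, 0.0]
opening: 0.159
finger_force: 39.6
```

Run:
```python
from h import *
c=cam("side"); F=c["frame"]; cv2.imwrite("pics/s4.png",cv2.resize(F[90:270,190:400],None,fx=3,fy=3)); print(get_state()["eef_pos"])
```

```text
[0.59388671 0.04333521 0.18332916]
```

View pics/s4.png

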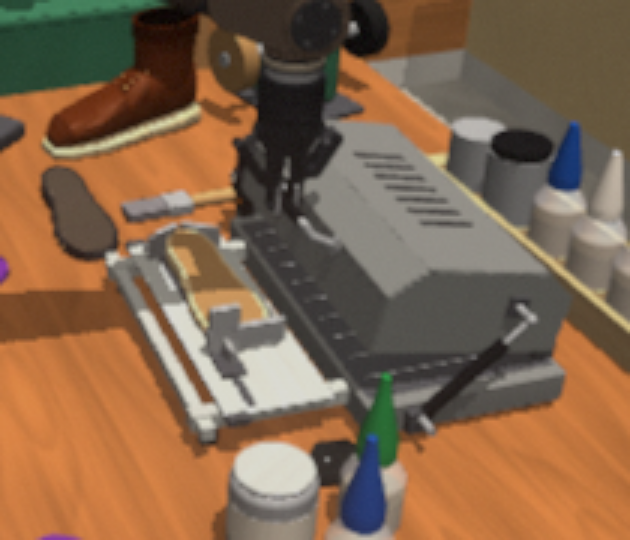

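The hood follows the hand, open about 0.2 rad, and the jaw stands against the sole's toe at (235,325). Continuing up the arc.

```bash
python3 -m crank '[[[0,3,-6],0,255],[[0,6,-13],0,255],[[0,9,-19],0,255],[[0,13,-25],0,255],[[0,17,-31],0,255],[[0,21,-36],0,255],[[0,29,-48],0,255],[[0,37,-59],0,255],[[0,47,-69],0,255],[[0,47,-69],0,255]]'
```

```text
time: 10.85
eef_pos: [0.6438, 0.0405, 0.2557]
tcp_rot: [0.731, 0.683, 0.003, 0.002]
contact_force: [-3.0, 4.3, 3.1]
opening: 0.157
finger_force: 39.9
```

```bash
python3 -m crank '[[[0,4,-5],0,255],[[0,9,-10],0,255],[[0,14,-15],0,255],[[0,20,-20],0,255],[[0,25,-24],0,255],[[0,30,-28],0,255],[[0,36,-33],0,255],[[0,41,-37],0,255],[[0,41,-37],0,255],[[0,41,-37],0,255]]'
python3 - <<'E'
from h import *
s=get_state(); e=s["eef_pos"]; print(e,s["contact_force"])
up=(e[2]-.1314)*1000+68; print(np.arcsin(up/278.4)-np.radians(14.13), np.arccos((270-(e[0]-.5752)*1000)/278.4)-np.radians(14.13))
c=cam("top");P=pts(c);Z=P[...,2]
# tilt from hood top plane
m=(P[...,0]>.64)&(P[...,0]<.83)&(P[...,1]>.11)&(P[...,1]<.2)&(Z>.18)&(Z<.4)
q=P[m]; 
for _ in range(4):
    A=np.c_[q[:,:2],np.ones(len(q))]; k=np.linalg.lstsq(A,q[:,2],rcond=None)[0]; r=abs(A@k-q[:,2]); q=q[r<max(2*np.median(r),.003)]
print(len(q),'tilt',np.arctan(np.hypot(k[0],k[1])),np.median(r))
E
```

```text
time: 11.85
eef_pos: [0.6829, 0.0383, 0.2898]
tcp_rot: [0.73, 0.683, 0.002, 0.001]
contact_force: [-0.9, 5.1, 2.3]
opening: 0.156
finger_force: 39.9
[0.68292625 0.03831921 0.28977935] [-0.92095167  5.09169953  2.31234993]
0.702918738765664 0.7019129077435597
556 tilt 0.23898136457279986 0.007304205786155538
```

Run:
```python
from h import *
c=cam("top");P=pts(c)
q=P[(abs(P[...,1]-.16)<.02)&(P[...,2]>.1)&(P[...,0]>.55)&(P[...,0]<.95)]
for a in np.arange(.58,.92,.015):
    k=abs(q[:,0]-a)<.0075
    if k.sum(): print(round(a,3),k.sum(),np.median(q[k,2]).round(3))
```

```text
0.67 41 0.22
0.685 53 0.234
0.7 53 0.253
0.715 48 0.268
0.73 39 0.268
0.745 43 0.269
0.76 50 0.268
0.775 28 0.262
0.79 26 0.249
0.805 24 0.236
0.82 23 0.223
0.835 21 0.211
0.85 17 0.197
0.865 16 0.188
0.88 17 0.173
```

The profile of the hood's top gives 0.71 rad and the handle kinematics 0.70, so it is past balance. Easing down to about 0.53 rad.

```bash
python3 -m crank '[[[0,-4,3],0,255],[[0,-8,6],0,255],[[0,-13,10],0,255],[[0,-18,14],0,255],[[0,-22,18],0,255],[[0,-26,22],0,255],[[0,-30,26],0,255],[[0,-34,30],0,255],[[0,-36,31],0,255],[[0,-36,31],0,255]]';  python3 -m crank '[[[0,0,0],0,255],[[0,0,0],0,255],[[0,0,0],0,255],[[0,0,0],0,255],[[0,0,0],0,255]]'
python3 - <<'E'
from h import *
s=get_state(); e=s["eef_pos"]
up=(e[2]-.1314)*1000+68; print(np.arcsin(up/278.4)-np.radians(14.13), np.arccos((270-(e[0]-.5752)*1000)/278.4)-np.radians(14.13))
c=cam("top");P=pts(c)
q=P[(abs(P[...,1]-.16)<.02)&(P[...,2]>.1)&(P[...,0]>.76)&(P[...,0]<.86)]
k=np.polyfit(q[:,0],q[:,2],1); print(np.arctan(k), [np.median(q[abs(q[:,0]-a)<.0075,2]).round(3) for a in np.arange(.76,.86,.015)])
c=cam("side"); cv2.imwrite("pics/s5.png",cv2.resize(c["frame"][90:270,190:400],None,fx=3.3,fy=3.3))
E
```

```text
time: 12.95
eef_pos: [0.6453, 0.0404, 0.2574]
tcp_rot: [0.73, 0.683, 0.0, -0.001]
contact_force: [-2.9, 5.0, 1.9]
opening: 0.156
finger_force: 39.9
time: 13.45
eef_pos: [0.6456, 0.0404, 0.2577]
tcp_rot: [0.73, 0.683, 0.0, -0.001]
contact_force: [-3.0, 6.0, 2.2]
opening: 0.159
finger_force: 39.9
0.5257657309180067 0.524815295497788
[-0.52540746  0.59541559] [np.float64(0.235), np.float64(0.228), np.float64(0.219), np.float64(0.211), np.float64(0.202), np.float64(0.194), np.float64(0.184)]
```

View pics/s5.png

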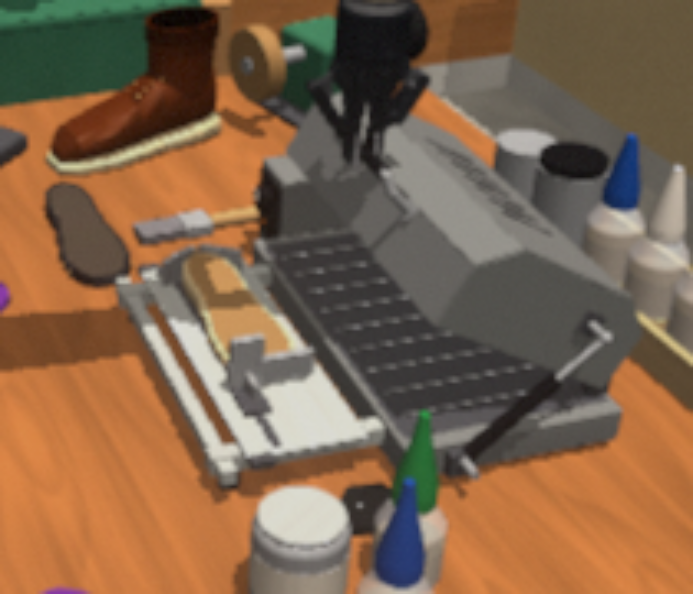

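The hood is held at about 0.52 rad. The sole lies flat between the cup at (205,255) and the jaw at (265,350), and the bystanders are untouched. Handing in.

```bash
python3 -c "
from plant import ctrl
print(ctrl.sign_off())"
```

```text
the job is handed in; nothing more can be done
None
```

I've handed the job in: the toe stop pressed the sole home in the heel cup, the hood was lifted to about 0.70 rad, and the arm is now holding it by the handle at about 0.52 rad; the hand-in gave no verdict.

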